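# Check the pug mill's gear oil with the dipstick

## Robot

A 6-joint arm with a two-finger parallel gripper is mounted at the origin on the work surface. World frame = base frame: x ahead of the robot, y to its left, z up, the work surface at z = 0. Lengths are in mm, angles in rad, forces in N, time in s.
With the tool pointing down it reaches from about 350 to 875 mm from the base axis. Payload 15.5 kg.
Tool frame: the origin (TCP) lies where the fingers leave the gripper's body, on its centre line; the fingertips stand 73 mm ahead of it and the grasp point (between the pads) lies 54 mm ahead of it (robot.grip_point_offset is the distance from the TCP to the grasp point, in mm); z points along the fingers, y is the line along which they close (so a half turn about z gives the same grasp; the last joint's range is limited). The gripper opens to 85 mm and grips with 20 to 120 N. Pads are 22 mm wide; open, the fingers measure 114 mm over their backs; the gripper's body (76 mm by 85 mm) begins 54 mm behind the grasp point. The pads swing forward as they close: fully open they stand 13 mm farther back than shut.
Start: joints at [1.028, 0.494, 1.345, -0, 1.302, -0.096], TCP at [270.611, 563.38, 303.877] pointing down, gripper open.
Joint ranges: [-2.91, 2.91], [-0.82, 2.16], [0.22, 2.67], [-1.22, 4.37], [0.12, 2.79], [-3.08, 3.08]. Speed limits (rad/s): [1.89, 1.89, 2.57, 3.01, 3.01, 3.01].

## Interface

Orientations are given as a rotation vector (axis times angle).
In Python, from workcell import robot, camera, camera_info, search_frame, cut_out gives the robot as it stands.
- The arm moves only by the shell command python3 -m creep 'ROWS'. ROWS is text: rows parted by semicolons, each of 7 numbers parted by spaces: the turn, a rotation vector about the tool's x, y, z in units of 6 degrees (1.0 is 6 degrees), then the shift along the tool's x, y, z in units of 40 mm (1.0 is 40 mm), then the closure, from -1 (fully open) to 1 (shut). A call has 1 to 20 rows; each row shifts and turns the commanded pose from where the row before left it, along the tool's axes as they then stand; what a row does not reach is not made up. A row lasts 1/12 s, in which the tool goes at most 41.7 mm and 7.16 degrees, less where a joint would pass 70% of its speed; a pose out of reach is approached as far as the arm can. A call is refused whole if a number of a shift passes 1 or a number of a turn 1, either way. A call with a gripper value outside its range is refused whole. The fingers move at their own pace and stop on an object; the grip force is fixed at half the most. Time passes only in rows, so rows that do not move let the fingers close. It gives the time, the measured TCP pose, the force, the opening and the grip force at its end, in the units of the state.
- robot.read_state(): the state, without advancing time (a new reading comes with each control period).
- camera(name): name is "scene" or "top"; returns the picture (400x640x3 uint8, red, green, blue); there is no depth.
- camera_info(name): a dict with "fx", "fy", "cx", "cy" (pixels), "R" (3x3) and "t" (3): a world point X has camera coordinates R X + t. Camera axes: x right, y down, z forward; pixel columns grow to the right and rows downward; lengths in mm; the calibration is good to about 2 mm. A picture is of the moment at which its call begins. camera_info takes no time and is no camera call.
- robot.job_done(): hands the job in; it is judged then, once.
Trained networks look in the newest picture that a camera, given by its name, has taken for a name from the list of things; names that differ only in an ending like _2 or _b are one class to them, and where a whole thing is asked for, a point or a joint stands for the part that bears it (a point fixed in the world has none). Each returns a list of dicts, best first, with "confidence" (0 to 1); they miss things now and then, are a little off and sometimes report something else, mostly with a low value. They report only what shows in the picture. A call takes as long as a camera call. They do not tell look-alikes from the thing itself.
- search_frame(camera, label): "extent" ([centre column, centre row, width, height] in pixels, round what is visible of it).
- cut_out(camera, label): "region" (400x640 bool, what is visible of it) and "extent" ([centre column, centre row, width, height] in pixels, round what is visible of it).
The state is a dict: "time": time; "q": joint angles; "qvel": joint speeds; "effort": joint torques, N m; "ee_pos": TCP position; "ee_rot": TCP orientation; "ft_force": force on the tool from outside, world axes, zero at the start; "wrist_torque": the same for the moment, N m; "width": finger opening in mm; "grasp_force": force on a finger pad.
Only numpy, scipy, OpenCV 4.12 (cv2) and the standard library are available. Lean on these libraries where they do the work, as an engineer would, in place of code of your own. Each camera call takes 0.05 s, during which the arm holds its last target. There are 200 camera calls.

## Task

Check the gear oil of the pug mill: take the wiped dipstick from the wooden rest, slide it into the slanted dip tube without forcing it until its collar stops on the mouth, and draw it right out again. Then hold it steady and level, with its tip over the middle of the newspaper and at least a hand's width (10 cm) above the table, so that the marks can be read: finish while still holding it like this. Leave everything else on the table where it is.

Things in the scene. Friction and masses are not known exactly. Their poses are not given: they have to be found in the camera images.
- dipstick: Gear-oil dipstick, 0.11 kg, on one axis: steel rod 8 mm thick with two ring grooves near its rounded tip, steel stop collar 34 mm wide and 6 mm thick, round black grip 18 mm thick. Origin: on the axis at the collar's underside. x points to the tip, 130 mm away; the grip runs from x = -6 to -100 mm. It starts level in the notches of the rest, axis 75 mm above the table.
- dipstick_grip (a point): Point on the dipstick's axis 55 mm behind the collar's underside, in the grip: take it here from above; nothing of the rest is within 25 mm along the grip.
- dipstick_tip (a point): The dipstick's tip, on its axis, 130 mm ahead of the collar's underside.
- tube: Steel dip tube rising from the side wall of the mill's gear case, 40 degrees from level, rigid. Origin: centre of its open mouth, 160 mm up; x points down the bore into the case, z square to it and up, y level. Bore 14 mm, straight, free for over 130 mm; outside 20 mm; the last 8 mm flare to 26 mm inside, 32 mm outside. Rod fully home: collar's underside on the mouth's rim, x axes parallel.
- mill: Bench pug mill (clay extruder), fixed, 760 mm long. Origin: under the middle of its gear case (170 x 180 mm, 198 mm tall, breather to 225 mm). The dip tube is on the case's -y side, its mouth at x = -30, y = -152, z = 160 mm. Motor at the -x end, up to 210 mm tall; hopper (255 mm tall, lever 302 mm) and barrel towards +x.
- rest: Wooden tool rest, fixed: base 205 x 70 x 12 mm, two notched uprights 10 mm thick that carry the dipstick by the far end of its grip (x = -88 mm, 76 mm tall) and near its tip (x = 100 mm, 81 mm tall). Origin: on the table under the dipstick's collar; x points the way the tip lies.
- paper: Folded newspaper lying flat, fixed, 190 (x) x 260 (y) x 4 mm, without print; origin at its middle on the table.
- slip_bottle: Bystander: white squeeze bottle with a red nozzle cap, 56 mm wide, 161 mm tall, standing. Origin at the middle of its underside; loose, leave it alone.
- oil_bottle: Bystander: grey bottle with a black cap, 60 mm wide, 150 mm tall, standing. Origin at the middle of its underside; loose, leave it alone.
- ruler: Bystander: aluminium ruler 320 x 30 x 4 mm, lying flat. Origin at the middle of its underside; loose, leave it alone.
- trimming_knife: Bystander: green-handled knife, 177 mm long, 15 mm thick, lying along its x; the origin is at the handle's front end. Loose, leave it alone.
- rib: Bystander: flat wooden throwing rib, 151 x 42 x 5 mm. Origin at the middle of its underside; loose, leave it alone.
- glaze_jar: Bystander: white jar with black lid, 72 mm wide, 90 mm tall. Origin at the middle of its underside; loose, leave it alone.
Mind the look-alikes: they are no part of the job. What is shaped like the rest but green is not meant.

How it is judged:
By the outcome, as a careful person would: the job done as asked, in the order asked, and still so for the second after the job is handed in, while the arm keeps its last pose, push and grip.
It also fails if it takes over 51 s, if anything falls off the work surface, if the arm or the gripper's body presses on something with over 40 N, if the wrist force passes 120 N, or if a joint passes its speed limit or range.

## Working session

There is one attempt and no reset: what is moved stays moved. The work goes in short steps, Python scripts to look and compute and a shell command to move; the robot and the scene stay as the last step left them, time stands still between calls to the robot, and variables do not carry over. Pictures are saved under pics/ and viewed, at most 10 in all, crops included, and the job is handed in when it is done.

```bash
mkdir -p pics; ls; python3 - <<'E'
from workcell import robot,camera,camera_info,search_frame,cut_out
import cv2
for c in ["scene","top"]:
    im=camera(c); cv2.imwrite(f"pics/{c}0.png",cv2.cvtColor(im,cv2.COLOR_RGB2BGR))
    i=camera_info(c); print(c,i)
    for l in ["dipstick","tube","mill","rest","paper"]:
        print(c,l,[(round(d["confidence"],2),[round(float(v)) for v in d["extent"]]) for d in search_frame(c,l)])
print(robot.read_state())
E
```

```text
pics
scene {'fx': 449.20988336129443, 'fy': 449.20988336129443, 'cx': 322.20412288443384, 'cy': 198.3234674660036, 'R': array([[ 0.78032566,  0.62523419,  0.01319351],
       [ 0.3832914 , -0.4614852 , -0.80007444],
       [-0.49414529,  0.62937558, -0.59975563]]), 't': array([-422.8782119 , -106.9690309 , 1494.38671024])}
scene dipstick [(0.72, [228, 257, 79, 52]), (0.57, [238, 325, 34, 65])]
scene tube []
scene mill [(0.61, [445, 169, 259, 147])]
scene rest [(0.87, [137, 261, 102, 72]), (0.71, [238, 325, 31, 66]), (0.6, [226, 266, 89, 80]), (0.45, [293, 180, 16, 47])]
scene paper [(0.91, [343, 235, 95, 78])]
top {'fx': 398.317078172063, 'fy': 398.317078172063, 'cx': 314.0979220063513, 'cy': 202.43020085617678, 'R': array([[-0.02060733, -0.99975316, -0.00830419],
       [-0.99186413,  0.02148693, -0.12547451],
       [ 0.12562197,  0.00565093, -0.99206209]]), 't': array([  16.37684586,  552.36687914, 1312.76291636])}
top dipstick [(0.58, [397, 226, 66, 8])]
top tube [(0.64, [292, 258, 20, 17]), (0.53, [225, 197, 22, 15])]
top mill [(0.57, [183, 175, 105, 240])]
top rest [(0.95, [435, 284, 72, 39]), (0.6, [396, 227, 66, 25])]
top paper [(0.63, [383, 184, 5, 39])]
{'time': 0.6, 'q': array([ 1.02751166e+00,  4.93594857e-01,  1.34551665e+00, -1.85317830e-05,
        1.30249569e+00, -9.55093739e-02]), 'qvel': array([-8.16611410e-04, -6.71262858e-04,  1.29235758e-03, -1.01898927e-03,
       -1.89170601e-04, -1.63694326e-06]), 'effort': array([ 8.17666278e-04, -8.81644607e+01, -3.84166682e+01,  2.96403032e-04,
        5.72348599e-04,  2.99313035e-05]), 'ee_pos': array([270.60443303, 563.37470962, 303.87451637]), 'ee_rot': array([ 6.97492122e-01,  3.06317339e+00, -3.05001365e-05]), 'ft_force': array([-0.08195526, -0.05795241,  0.11602174]), 'wrist_torque': array([-0.05123842,  0.00314965, -0.00752507]), 'grasp_force': 0.0, 'width': 85.58389214691347}
```

View pics/scene0.png

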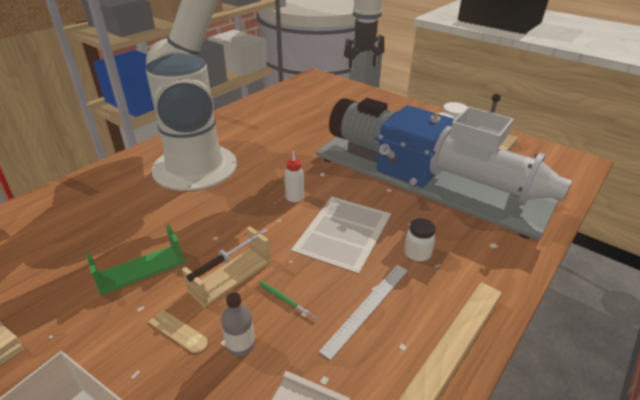

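View pics/top0.png

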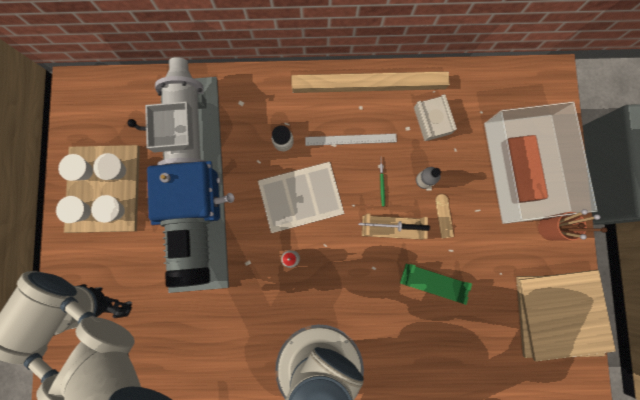

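Scene: the wooden rest with the dipstick is at (228,265), and its green twin is at (137,262). Top view: the wooden rest is at (396,227), with the grip at (416,227) and the tip at about (360,226). The green one is at (435,284). The wooden one matches the description. The dip tube is at top (225,198) and scene (387,152). One enlarged composite crop will confirm both.

```bash
python3 - <<'E'
import cv2,numpy as np
s=cv2.imread("pics/scene0.png");t=cv2.imread("pics/top0.png")
def c(im,x,y,w,h,k):return cv2.resize(im[y:y+h,x:x+w],(w*k,h*k),interpolation=cv2.INTER_CUBIC)
a=c(s,180,222,100,75,4);b=c(s,365,95,100,75,4);d=c(t,350,190,100,75,4);e=c(t,145,155,100,75,4)
o=np.vstack([np.hstack([a,b]),np.hstack([d,e])]);cv2.imwrite("pics/crop1.png",o)
E
```

```text
(no output)
```

View pics/crop1.png

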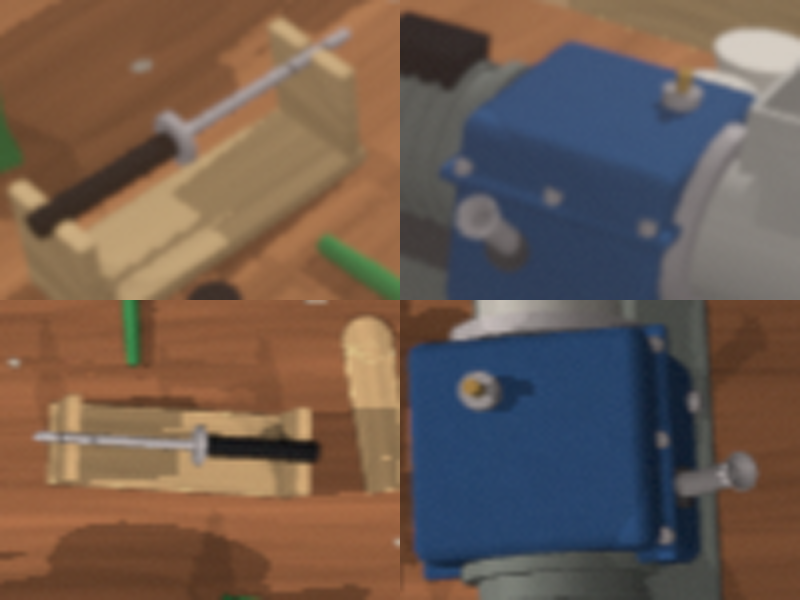

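The crop confirms the dipstick in the wooden rest, with the rod to the left, the collar at top (400,226) and the grip end at (429.5,228). The tube mouth is at top (230.5,198) and scene (385,149). Next I'll turn these into positions.

```bash
cat > h.py <<'E'
import numpy as np
from scipy.optimize import least_squares
from scipy.spatial.transform import Rotation as Ro
from workcell import camera_info
I={c:camera_info(c) for c in("scene","top")}
def proj(c,X):
    i=I[c];p=np.array(X,float)@i["R"].T+i["t"];return np.stack([p[...,0]/p[...,2]*i["fx"]+i["cx"],p[...,1]/p[...,2]*i["fy"]+i["cy"]],-1)
def back(c,uv,z):
    i=I[c];d=i["R"].T@np.array([(uv[0]-i["cx"])/i["fx"],(uv[1]-i["cy"])/i["fy"],1]);o=-i["R"].T@i["t"];return o+d*(z-o[2])/d[2]
E
python3 - <<'E'
from h import *
import cv2
S="scene";T="top"
obs=[(S,(267,230.8),130),(S,(223.8,256.3),-3),(S,(189.5,277),-100),(T,(359,224.2),130),(T,(400,226.2),-3),(T,(429.5,228),-100)]
def r(p,z=75):
    d=np.array([np.cos(p[2]),np.sin(p[2]),0]);o=np.array([p[0],p[1],z])
    return np.concatenate([proj(c,o+d*s)-u for c,u,s in obs])
f=least_squares(r,[450,-200,1.57]);print("dip",f.x,np.degrees(f.x[2]),f.fun.round(1))
x,y,a=f.x;print("grip",x-55*np.cos(a),y-55*np.sin(a))
m=[(S,(385,149),0),(T,(230.5,197.8),0),(S,(393,157),62/np.cos(np.radians(40))),(T,(215.8,201.2),62/np.cos(np.radians(40)))]
def r2(p):
    c4,s4=np.cos(np.radians(40)),np.sin(np.radians(40));d=np.array([np.cos(p[2])*c4,np.sin(p[2])*c4,-s4]);o=np.array([p[0],p[1],160])
    return np.concatenate([proj(c,o+d*s)-u for c,u,s in m])
f=least_squares(r2,[500,250,1.57]);print("tube",f.x,np.degrees(f.x[2]),f.fun.round(1))
for c,u in((S,(385,149)),(T,(230.5,197.8))):print(c,back(c,u,160))
P=[back(T,u,4) for u in[(258,180),(330,163),(343,212),(273,231)]];print("paper T",np.mean(P,0),P)
P=[back(S,u,4) for u in[(330,199),(391,211),(358,268),(295,252)]];print("paper S",np.mean(P,0))
# plate edge
g=cv2.cvtColor(cv2.imread("pics/top0.png"),cv2.COLOR_BGR2LAB).astype(float)
pts=[]
for v in range(95,285,3):
    d=np.abs(np.diff(g[v,210:240,1]+0*g[v,210:240,0]));
    w=np.where(d>4,d,0)
    if w.sum()>0:pts.append((210.5+np.argmax(d),v))
pts=np.array(pts)
q=np.array([back(T,u,8)[:2] for u in pts])
k=np.ones(len(q),bool)
for _ in range(5):
    c=np.polyfit(q[k,0],q[k,1],1);e=np.polyval(c,q[:,0])-q[:,1];k=np.abs(e)<max(3,np.median(abs(e))*1.5)
print("edge yaw",np.degrees(np.arctan(c[0])),k.sum(),len(q),e[k].std())
E
```

```text
dip [ 463.70936315 -267.7933786     1.48782723] 85.24622109004443 [ 0.2 -1.1  0.2  0.  -1.3  1.5 -0.6 -0.5 -0.7  0.1 -0.3  0.1]
grip 459.1512967159704 -322.60418072964325
tube [558.77507278 259.44649793   1.61548732] 92.56060544684239 [-0.8  0.2  0.5 -0.7 -0.2 -1.2 -0.6 -0.6]
scene [559.84535878 261.92773879 160.        ]
top [556.66942947 260.83311136 160.        ]
paper T [578.98708256  49.79946357   4.        ] [array([639.63471734, 199.01374114,   4.        ]), array([694.5286399 , -53.70433207,   4.        ]), array([521.07811453, -94.09553601,   4.        ]), array([460.70685848, 147.98398121,   4.        ])]
paper S [578.84337946  50.9607749    4.        ]
edge yaw 3.6490572893178426 62 64 1.148064169875446
```

```bash
python3 -m creep '0 0 0 -.5 -.64 0 -1;0 0 0 -.5 -.64 0 -1;0 0 0 -.5 -.64 0 -1;0 0 0 -.5 -.64 0 -1;0 0 0 -.5 -.64 0 -1;0 0 0 -.5 -.64 0 -1;0 0 0 -.5 -.64 0 -1;0 0 0 -.5 -.64 0 -1;0 0 0 -.5 -.64 0 -1;0 0 0 -.5 -.64 0 -1;0 0 0 -.5 -.64 0 -1;0 0 0 -.5 -.64 0 -1;0 0 0 -.5 -.64 0 -1;0 0 0 -.5 -.64 0 -1;0 0 0 -.5 -.64 0 -1;0 0 0 -.5 -.64 0 -1;0 0 0 -.5 -.64 0 -1;0 0 0 -.5 -.64 0 -1;0 0 0 -.5 -.64 0 -1;0 0 0 -.5 -.64 0 -1'
python3 -m creep '0 0 0 -.5 -.64 0 -1;0 0 0 -.5 -.64 0 -1;0 0 0 -.5 -.64 0 -1;0 0 0 -.5 -.64 0 -1;0 0 0 -.5 -.64 0 -1;0 0 0 -.5 -.64 0 -1;0 0 0 -.5 -.64 0 -1;0 0 0 -.5 -.64 0 -1;0 0 .96 0 0 .2 -1;0 0 .96 0 0 .2 -1;0 0 .96 0 0 .2 -1;0 0 .96 0 0 .2 -1;0 0 .96 0 0 .2 -1;0 0 .96 0 0 .2 -1;0 0 .96 0 0 .2 -1;0 0 .96 0 0 .2 -1;0 0 .96 0 0 .2 -1;0 0 .96 0 0 .2 -1;0 0 .96 0 0 .2 -1;0 0 .96 0 0 .2 -1'
cat > st.py <<'E'
from h import *
from workcell import robot
s=robot.read_state();R=Ro.from_rotvec(s["ee_rot"]).as_matrix();p=s["ee_pos"]
np.set_printoptions(precision=3,suppress=True)
print("t",s["time"],"tcp",p,"grip",p+54*R[:,2],"\nx",R[:,0],"y",R[:,1],"z",R[:,2],"\nF",s["ft_force"],"M",s["wrist_torque"],"w",s["width"],s["grasp_force"],"q",s["q"])
def go(gp,xd,zd):
    "grasp point target, tool x and z dirs -> shift (units) along present axes, turn units"
    x=np.array(xd,float);x/=np.linalg.norm(x);z=np.array(zd,float);z-=x*(z@x);z/=np.linalg.norm(z)
    Rt=np.stack([x,np.cross(z,x),z],1);tcp=np.array(gp)-54*Rt[:,2]
    print("TCP target",tcp,"shift units, present axes",R.T@(tcp-p)/40,"target axes",Rt.T@(tcp-p)/40,"turn",np.degrees(Ro.from_matrix(R.T@Rt).as_rotvec())/6)
E
python3 - <<'E'
from st import *
a=np.radians(85.25);go([459.2,-322.6,75],[np.cos(a),np.sin(a),0],[0,0,-1])
E
```

```text
time: 2.27
ee_pos: [409.5, -73.1, 304.1]
ee_rot: [0.698, 3.062, -0.0]
ft_force: [1.0, 0.0, -0.1]
width: 85.4
grasp_force: 0.0
time: 3.93
ee_pos: [465.1, -325.3, 207.6]
ee_rot: [2.317, 2.121, 0.0]
ft_force: [-0.3, 0.3, 0.1]
width: 85.4
grasp_force: 0.0
t 3.9333 tcp [ 465.105 -325.278  207.58 ] grip [ 465.117 -325.288  153.58 ] 
x [ 0.088  0.996 -0.   ] y [ 0.996 -0.088  0.   ] z [ 0. -0. -1.] 
F [-0.25   0.328  0.087] M [-0.044 -0.027  0.01 ] w 85.37872709171963 0.0 q [-0.716  0.526  1.599  0.     1.016 -0.627]
TCP target [ 459.2 -322.6  129. ] shift units, present axes [ 0.054 -0.153  1.964] target axes [ 0.054 -0.153  1.965] turn [ 0.002  0.002 -0.052]
```

```bash
python3 -m creep '0 0 0 .05 -.15 .5 -1;0 0 0 0 0 .5 -1;0 0 -.05 0 0 .5 -1;0 0 0 0 0 .25 -1;0 0 0 0 0 .2 -1;0 0 0 0 0 0 -1'
python3 - <<'E'
from st import *
from workcell import camera,cut_out
import cv2
ims=[]
for c,b in(("scene",(170,180)),("top",(340,180))):
    im=cv2.cvtColor(camera(c),cv2.COLOR_RGB2BGR);x,y=b;ims.append(cv2.resize(im[y:y+125,x:x+130],None,fx=3,fy=3,interpolation=cv2.INTER_CUBIC))
cv2.imwrite("pics/g1.png",np.hstack(ims))
E
```

```text
time: 4.43
ee_pos: [459.0, -322.5, 128.8]
ee_rot: [-2.306, -2.132, 0.0]
ft_force: [0.4, -0.1, -0.7]
width: 85.3
grasp_force: 0.0
t 4.4333 tcp [ 458.99  -322.522  128.842] grip [ 458.925 -322.466   74.842] 
x [0.078 0.997 0.001] y [ 0.997 -0.078 -0.001] z [-0.001  0.001 -1.   ] 
F [ 0.352 -0.128 -0.698] M [0.025 0.061 0.006] w 85.32931610726749 0.0 q [-0.719  0.634  1.676 -0.     0.834 -0.641]
```

View pics/g1.png

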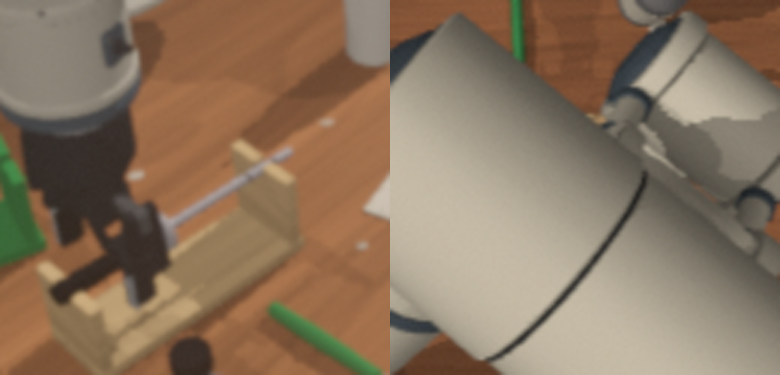

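The fingers straddle the grip between the upright and the collar, so I'm closing.

```bash
python3 -m creep '0 0 0 0 0 0 .2;0 0 0 0 0 0 .4;0 0 0 0 0 0 .6;0 0 0 0 0 0 1;0 0 0 0 0 0 1;0 0 0 0 0 0 1;0 0 0 0 0 0 1;0 0 0 0 0 0 1;0 0 0 0 0 0 1;0 0 0 0 0 0 1;0 0 0 0 0 0 1;0 0 0 0 0 0 1'
python3 - <<'E'
from st import *
E
```

```text
time: 5.53
ee_pos: [459.3, -322.8, 130.2]
ee_rot: [2.306, 2.133, 0.0]
ft_force: [-0.5, 1.1, 5.2]
width: 16.4
grasp_force: 58.3
t 5.5333 tcp [ 459.285 -322.774  130.173] grip [ 459.298 -322.786   76.173] 
x [ 0.078  0.997 -0.   ] y [ 0.997 -0.078  0.   ] z [ 0. -0. -1.] 
F [-0.542  1.071  5.215] M [ 0.092  0.105 -0.014] w 16.379816604989955 58.34324598312378 q [-0.719  0.632  1.675 -0.     0.835 -0.641]
```

```bash
python3 -m creep '0 0 0 0 0 -.2 1;0 0 0 0 0 -.4 1;0 0 0 0 0 -.6 1;0 0 0 0 0 -.8 1;0 0 0 0 0 -.8 1;0 0 0 0 0 -.8 1;0 0 0 0 0 -.4 1;0 0 0 0 0 0 1'
python3 - <<'E'
from st import *
h=np.radians(93.65);c,s_=np.cos(np.radians(40)),np.sin(np.radians(40))
d=np.array([np.cos(h)*c,np.sin(h)*c,-s_]);zd=[-np.cos(h)*s_,-np.sin(h)*s_,-c]
M=np.array([558,261,160.])
go(M-d*(130+55+70),d,zd)
E
```

```text
time: 6.2
ee_pos: [460.2, -323.5, 294.2]
ee_rot: [2.302, 2.129, 0.001]
ft_force: [0.3, -0.5, -0.2]
width: 15.7
grasp_force: 58.6
t 6.2 tcp [ 460.178 -323.477  294.223] grip [ 460.437 -323.704  240.224] 
x [ 0.078  0.997 -0.004] y [ 0.997 -0.078  0.005] z [ 0.005 -0.004 -1.   ] 
F [ 0.349 -0.502 -0.168] M [-0.093 -0.022  0.013] w 15.688834690406068 58.552390336990356 q [-0.719  0.413  1.519 -0.     1.203 -0.641]
TCP target [568.226 100.695 365.277] shift units, present axes [10.776  1.875 -1.808] target axes [ 6.833  3.371 -8.053] turn [-0.428 -6.615 -1.314]
```

```bash
python3 -m creep '0 0 0 .4 .06 -.1 1;0 0 0 .7 .12 -.12 1;0 0 0 .7 .12 -.12 1;0 0 0 .7 .12 -.12 1;0 0 0 .7 .12 -.12 1;0 0 0 .7 .12 -.12 1;0 0 0 .7 .12 -.12 1;0 0 0 .7 .12 -.12 1;0 0 0 .7 .12 -.12 1;0 0 0 .7 .12 -.12 1;0 0 0 .7 .12 -.12 1;0 0 0 .7 .12 -.12 1;0 0 0 .7 .12 -.12 1;0 0 0 .7 .12 -.12 1;0 0 0 .7 .12 -.12 1;0 0 0 .6 .12 -.1 1'
python3 -m creep '-.05 -.83 -.16 0 0 0 1;-.05 -.83 -.16 0 0 0 1;-.05 -.83 -.16 0 0 0 1;-.05 -.83 -.16 0 0 0 1;-.05 -.83 -.16 0 0 0 1;-.05 -.83 -.16 0 0 0 1;-.05 -.83 -.16 0 0 0 1;-.05 -.83 -.16 0 0 0 1;0 0 0 0 0 0 1;0 0 0 0 0 0 1'
cat >> st.py <<'E'
h=np.radians(93.65);c,s_=np.cos(np.radians(40)),np.sin(np.radians(40))
d=np.array([np.cos(h)*c,np.sin(h)*c,-s_]);zd=[-np.cos(h)*s_,-np.sin(h)*s_,-c]
M=np.array([558,261,160.])
E
python3 - <<'E'
from st import *
from workcell import camera
import cv2
go(M-d*(130+55+70),d,zd)
S=camera("scene");T=camera("top")
for n,i in(("scene",S),("top",T)):cv2.imwrite(f"pics/{n}1.png",cv2.cvtColor(i,cv2.COLOR_RGB2BGR))
g=p+54*R[:,2]
for n in("scene","top"):
    print(n,"tip",proj(n,g+185*R[:,0]),"collar",proj(n,g+52*R[:,0]),"mouth",proj(n,M))
a=cv2.imread("pics/scene1.png")[80:230,270:470];b=cv2.imread("pics/top1.png")[130:280,190:390]
cv2.imwrite("pics/pre1.png",np.hstack([cv2.resize(k,None,fx=2,fy=2,interpolation=cv2.INTER_CUBIC) for k in(a,b)]))
E
```

```text
time: 7.53
ee_pos: [566.9, 104.0, 364.6]
ee_rot: [-2.305, -2.133, 0.001]
ft_force: [-0.5, -0.1, -1.6]
width: 15.7
grasp_force: 58.6
time: 8.37
ee_pos: [566.8, 102.8, 363.8]
ee_rot: [1.757, 1.872, -0.644]
ft_force: [-0.3, 0.5, -2.0]
width: 16.1
grasp_force: 58.5
t 8.3667 tcp [566.783 102.828 363.776] grip [568.511  68.326 322.271] 
x [-0.052  0.767 -0.64 ] y [ 0.998  0.06  -0.009] z [ 0.032 -0.639 -0.769] 
F [-0.257  0.48  -2.038] M [ 0.377  0.032 -0.046] w 16.07524946856713 58.48654925823212 q [ 0.355  0.488  1.358 -0.657  1.547  0.394]
TCP target [568.226 100.695 365.277] shift units, present axes [-0.067  0.032  0.006] target axes [-0.067  0.033  0.007] turn [-0.083 -0.039  0.028]
scene tip [376.108 142.398] collar [358.685 128.988] mouth [384.279 148.915]
top tip [244.338 194.652] collar [275.686 186.906] mouth [230.448 197.373]
```

View pics/pre1.png

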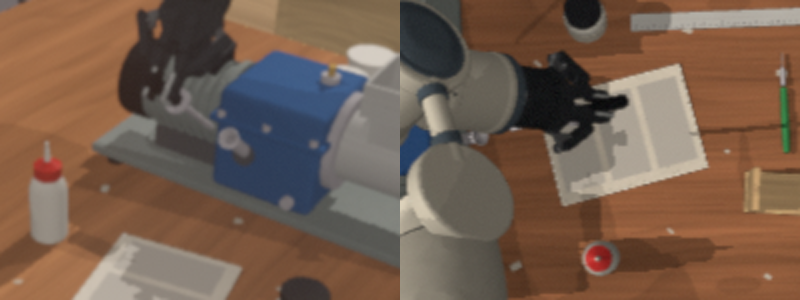

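The top camera is blocked by the arm. The scene view shows the rod heading for the mouth, with its tip at about (374,142). I'll take a closer crop with the predicted axis drawn in.

```bash
python3 - <<'E'
from st import *
import cv2
a=cv2.imread("pics/scene1.png");k=10;x0,y0=345,115
z=cv2.resize(a[y0:y0+55,x0:x0+65],None,fx=k,fy=k,interpolation=cv2.INTER_CUBIC)
g=p+54*R[:,2]
f=lambda X:tuple(int(v) for v in ((proj("scene",X)-[x0,y0]+.5)*k))
for s in(52,185):cv2.circle(z,f(g+s*R[:,0]),5,(0,0,255),1)
cv2.circle(z,f(M),5,(0,255,255),1);cv2.line(z,f(M),f(M+d*80),(0,255,255),1)
cv2.imwrite("pics/pre2.png",z)
E
```

```text
t 8.4667 tcp [567.118 101.985 364.924] grip [568.881  67.523 323.388] 
x [-0.049  0.768 -0.639] y [ 0.998  0.059 -0.006] z [ 0.033 -0.638 -0.769] 
F [-0.401  0.048 -1.274] M [ 0.414  0.031 -0.009] w 16.275255840761165 58.48647058010101 q [ 0.354  0.486  1.357 -0.656  1.547  0.394]
```

View pics/pre2.png

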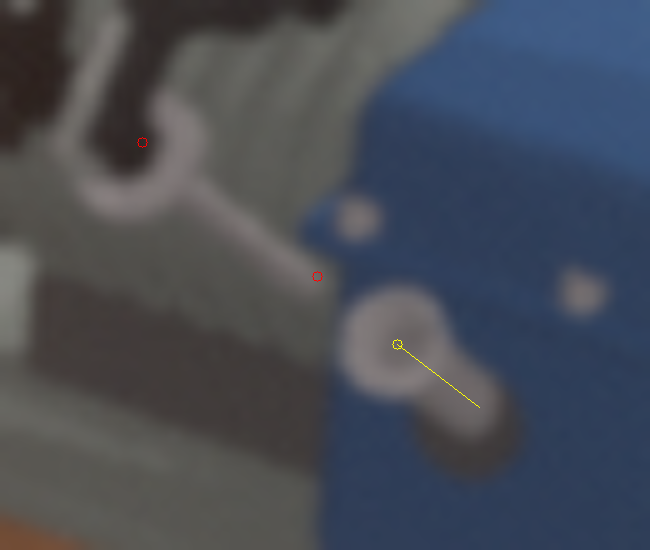

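The rod is parallel to the tube and sits about 1–2 mm low along tool z, because it lies deeper in the pads. I'll correct that and compute the approach.

```bash
sed -i 's/54\*Rt/55.4*Rt/' st.py; python3 - <<'E'
from st import *
go(M-d*(185+70),d,zd)
go(M-d*(185+5),d,zd)
E
```

```text
t 8.4667 tcp [567.118 101.985 364.924] grip [568.881  67.523 323.388] 
x [-0.049  0.768 -0.639] y [ 0.998  0.059 -0.006] z [ 0.033 -0.638 -0.769] 
F [-0.401  0.048 -1.274] M [ 0.414  0.031 -0.009] w 16.275255840761165 58.48647058010101 q [ 0.354  0.486  1.357 -0.656  1.547  0.394]
TCP target [568.169 101.593 366.35 ] shift units, present axes [-0.032  0.025 -0.02 ] target axes [-0.032  0.026 -0.02 ] turn [-0.077 -0.047  0.001]
TCP target [564.999 151.285 324.569] shift units, present axes [ 1.593  0.026 -0.012] target axes [ 1.593  0.026 -0.02 ] turn [-0.077 -0.047  0.001]
```

```bash
python3 -m creep '-.08 -.05 0 0 .026 -.02 1;0 0 0 .3 0 0 1;0 0 0 .4 0 0 1;0 0 0 .4 0 0 1;0 0 0 .3 0 0 1;0 0 0 .15 0 0 1;0 0 0 0 0 0 1;0 0 0 0 0 0 1'
python3 - <<'E'
from st import *
go(M-d*(185+5),d,zd)
from workcell import camera
import cv2
a=cv2.cvtColor(camera("scene"),cv2.COLOR_RGB2BGR);k=10;x0,y0=345,115
z=cv2.resize(a[y0:y0+55,x0:x0+65],None,fx=k,fy=k,interpolation=cv2.INTER_CUBIC)
cv2.imwrite("pics/pre3.png",z)
E
```

```text
time: 9.13
ee_pos: [565.1, 150.4, 325.4]
ee_rot: [1.747, 1.866, -0.64]
ft_force: [-0.3, -0.4, -0.5]
width: 16.0
grasp_force: 58.5
t 9.1333 tcp [565.075 150.366 325.362] grip [567.34  115.584 284.118] 
x [-0.05   0.762 -0.645] y [ 0.998  0.065 -0.   ] z [ 0.042 -0.644 -0.764] 
F [-0.34  -0.404 -0.486] M [ 0.352 -0.024  0.019] w 16.042496403536276 58.487688302993774 q [ 0.43   0.552  1.356 -0.648  1.535  0.49 ]
TCP target [564.999 151.285 324.569] shift units, present axes [ 0.03 -0.    0.  ] target axes [ 0.03 -0.    0.  ] turn [0.008 0.033 0.016]
```

View pics/pre3.png

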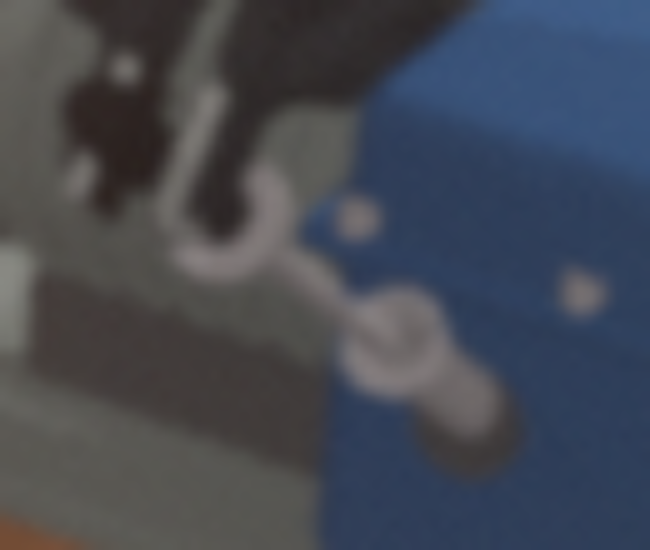

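The tip, at about (385,335) in the crop, is inside the mouth ring centred at (395,342). Inserting gently.

```bash
python3 -m creep '0 .03 .02 .1 0 0 1;0 0 0 .15 0 0 1;0 0 0 .15 0 0 1;0 0 0 .15 0 0 1;0 0 0 .1 0 0 1;0 0 0 0 0 0 1'
python3 - <<'E'
from st import *
print("F tool",R.T@s["ft_force"],"M tool",R.T@s["wrist_torque"])
go(M-d*(55),d,zd)
E
```

```text
time: 9.68
ee_pos: [563.6, 170.5, 308.2]
ee_rot: [1.751, 1.866, -0.637]
ft_force: [-0.0, -0.0, -1.2]
width: 15.6
grasp_force: 58.5
t 9.6833 tcp [563.639 170.52  308.174] grip [565.875 135.874 266.814] 
x [-0.048  0.764 -0.643] y [0.998 0.064 0.001] z [ 0.041 -0.642 -0.766] 
F [-0.034 -0.03  -1.249] M [0.338 0.063 0.019] w 15.617321618458552 58.48718225955963 q [ 0.458  0.581  1.35  -0.636  1.531  0.527]
F tool [ 0.782 -0.036  0.974] M tool [ 0.019  0.342 -0.04 ]
TCP target [558.415 254.491 237.792] shift units, present axes [ 2.742  0.002 -0.005] target axes [ 2.742  0.003 -0.004] turn [ 0.005  0.002 -0.003]
```

```bash
cat >> st.py <<'E'
print("F tool",R.T@s["ft_force"],"M tool",R.T@s["wrist_torque"])
E
python3 -m creep '0 0 0 .15 0 0 1;0 0 0 .2 0 0 1;0 0 0 .2 0 0 1;0 0 0 .2 0 0 1;0 0 0 .15 0 0 1;0 0 0 0 0 0 1'
python3 - <<'E'
from st import *
go(M-d*(55),d,zd)
E
```

```text
time: 10.18
ee_pos: [561.9, 198.4, 284.7]
ee_rot: [1.751, 1.866, -0.637]
ft_force: [-1.4, 0.3, -1.5]
width: 16.3
grasp_force: 58.5
t 10.1833 tcp [561.852 198.359 284.671] grip [564.084 163.71  243.313] 
x [-0.049  0.764 -0.643] y [0.998 0.064 0.   ] z [ 0.041 -0.642 -0.766] 
F [-1.394  0.275 -1.455] M [0.336 0.018 0.004] w 16.29769788208459 58.48708927631378 q [ 0.497  0.624  1.337 -0.624  1.529  0.573]
F tool [ 1.213 -1.374  0.881] M tool [-0.005  0.337 -0.001]
TCP target [558.415 254.491 237.792] shift units, present axes [ 1.83   0.004 -0.006] target axes [ 1.83   0.004 -0.006] turn [ 0.004  0.002 -0.   ]
```

```bash
python3 -m creep '0 0 0 .15 0 0 1;0 0 0 .2 0 0 1;0 0 0 .2 0 0 1;0 0 0 .15 0 0 1;0 0 0 .15 0 0 1;0 0 0 0 0 0 1'
python3 - <<'E'
from st import *
go(M-d*(55),d,zd)
E
```

```text
time: 10.68
ee_pos: [560.3, 224.2, 263.0]
ee_rot: [1.751, 1.866, -0.637]
ft_force: [-0.6, 0.4, -1.8]
width: 16.2
grasp_force: 58.5
t 10.6833 tcp [560.261 224.224 262.996] grip [562.499 189.579 221.635] 
x [-0.048  0.764 -0.643] y [0.998 0.064 0.001] z [ 0.041 -0.642 -0.766] 
F [-0.585  0.357 -1.825] M [ 0.316 -0.012  0.036] w 16.23309970350217 58.4874701499939 q [ 0.532  0.664  1.319 -0.612  1.529  0.613]
F tool [ 1.474 -0.562  1.144] M tool [-0.048  0.314 -0.007]
TCP target [558.415 254.491 237.792] shift units, present axes [ 0.986  0.002 -0.005] target axes [ 0.986  0.002 -0.005] turn [ 0.005  0.002 -0.003]
```

Forces remain negligible with 39 mm to go.

```bash
python3 -m creep '0 0 0 .15 0 0 1;0 0 0 .2 0 0 1;0 0 0 .2 0 0 1;0 0 0 .15 0 0 1;0 0 0 .1 0 0 1;0 0 0 0 0 0 1'
python3 - <<'E'
from st import *
go(M-d*(55),d,zd)
E
```

```text
time: 11.18
ee_pos: [558.8, 248.5, 242.6]
ee_rot: [1.751, 1.866, -0.637]
ft_force: [-0.5, -0.4, -1.2]
width: 16.1
grasp_force: 58.5
t 11.1833 tcp [558.783 248.508 242.612] grip [561.025 213.859 201.255] 
x [-0.048  0.764 -0.643] y [0.998 0.064 0.001] z [ 0.042 -0.642 -0.766] 
F [-0.502 -0.368 -1.175] M [ 0.359  0.04  -0.017] w 16.103001237568293 58.487733006477356 q [ 0.564  0.704  1.299 -0.6    1.53   0.648]
F tool [ 0.498 -0.525  1.115] M tool [0.024 0.361 0.003]
TCP target [558.415 254.491 237.792] shift units, present axes [ 0.192  0.    -0.004] target axes [ 0.192  0.    -0.004] turn [ 0.006  0.003 -0.004]
```

```bash
python3 -m creep '0 0 0 .06 0 0 1;0 0 0 .06 0 0 1;0 0 0 0 0 0 1;0 0 0 0 0 0 1';python3 -c "import st"; python3 -m creep '0 0 0 .03 0 0 1;0 0 0 0 0 0 1';python3 -c "import st"
```

```text
time: 11.52
ee_pos: [558.8, 251.5, 240.4]
ee_rot: [1.752, 1.865, -0.636]
ft_force: [0.6, 0.1, -1.0]
width: 15.8
grasp_force: 58.5
t 11.5167 tcp [558.822 251.483 240.377] grip [561.077 216.847 199.01 ] 
x [-0.047  0.765 -0.643] y [0.998 0.063 0.002] z [ 0.042 -0.641 -0.766] 
F [ 0.616  0.116 -1.014] M [0.384 0.007 0.003] w 15.846333907772326 58.48781883716583 q [ 0.568  0.708  1.295 -0.599  1.531  0.652]
F tool [0.711 0.62  0.728] M tool [-0.015  0.384  0.01 ]
time: 11.68
ee_pos: [558.7, 252.5, 239.6]
ee_rot: [1.752, 1.865, -0.636]
ft_force: [-0.8, -0.4, -0.1]
width: 16.1
grasp_force: 58.5
t 11.6833 tcp [558.735 252.455 239.56 ] grip [560.988 217.822 198.19 ] 
x [-0.047  0.765 -0.643] y [0.998 0.063 0.002] z [ 0.042 -0.641 -0.766] 
F [-0.81  -0.358 -0.147] M [ 0.424  0.003 -0.011] w 16.10076259435394 58.48804950714111 q [ 0.569  0.71   1.294 -0.598  1.531  0.654]
F tool [-0.141 -0.832  0.309] M tool [-0.01   0.424  0.024]
```

```bash
for i in 1; do python3 -m creep '0 0 0 .04 0 0 1;0 0 0 0 0 0 1';python3 -c "import st"; done;  python3 -m creep '0 0 0 .03 0 0 1;0 0 0 0 0 0 1';python3 -c "import st"
```

```text
time: 11.85
ee_pos: [558.6, 253.8, 238.4]
ee_rot: [1.752, 1.865, -0.636]
ft_force: [0.3, -0.2, -1.3]
width: 16.1
grasp_force: 58.5
t 11.85 tcp [558.6   253.77  238.372] grip [560.85  219.133 197.005] 
x [-0.047  0.765 -0.643] y [0.998 0.063 0.001] z [ 0.042 -0.641 -0.766] 
F [ 0.281 -0.22  -1.265] M [0.341 0.013 0.   ] w 16.06822062943329 58.48801374435425 q [ 0.571  0.712  1.293 -0.598  1.531  0.655]
F tool [0.632 0.265 1.121] M tool [-0.007  0.341  0.006]
time: 12.02
ee_pos: [558.5, 254.7, 237.6]
ee_rot: [1.752, 1.865, -0.636]
ft_force: [-0.4, -0.3, -0.5]
width: 16.1
grasp_force: 58.5
t 12.0167 tcp [558.54  254.709 237.6  ] grip [560.79  220.073 196.233] 
x [-0.047  0.765 -0.643] y [0.998 0.063 0.001] z [ 0.042 -0.641 -0.766] 
F [-0.431 -0.314 -0.539] M [ 0.34   0.073 -0.011] w 16.07320122512197 58.48763108253479 q [ 0.572  0.714  1.292 -0.597  1.531  0.657]
F tool [ 0.127 -0.451  0.596] M tool [ 0.047  0.344 -0.024]
```

```bash
python3 -m creep '0 0 0 .03 0 0 1;0 0 0 0 0 0 1';python3 -c "import st"|tail -1; python3 -m creep '0 0 0 .03 0 0 1;0 0 0 0 0 0 1'|sed -n 2,4p;python3 -c "import st"|tail -1; python3 -m creep '0 0 0 .03 0 0 1;0 0 0 0 0 0 1'|sed -n 2,4p;python3 -c "import st"|tail -1
```

```text
time: 12.18
ee_pos: [558.6, 255.2, 237.1]
ee_rot: [1.751, 1.864, -0.637]
ft_force: [1.1, -4.1, 1.8]
width: 16.0
grasp_force: 58.5
F tool [-4.353  0.836  1.248] M tool [-0.02  -0.422 -0.001]
ee_pos: [558.6, 255.3, 237.0]
ee_rot: [1.751, 1.862, -0.638]
ft_force: [0.5, -12.3, 9.0]
F tool [-15.21   -0.297   1.063] M tool [ 0.021 -1.834 -0.076]
ee_pos: [558.6, 255.4, 236.8]
ee_rot: [1.75, 1.861, -0.64]
ft_force: [0.0, -17.8, 15.6]
F tool [-23.655  -1.061  -0.377] M tool [ 0.116 -3.329 -0.111]
```

The axial force rises to 24 N within 1 mm of the nominal home position. One look to confirm the collar is seated.

```bash
python3 - <<'E'
from workcell import camera
import cv2
a=cv2.cvtColor(camera("scene"),cv2.COLOR_RGB2BGR)
cv2.imwrite("pics/home.png",cv2.resize(a[115:170,345:410],None,fx=8,fy=8,interpolation=cv2.INTER_CUBIC))
E
```

```text
(no output)
```

View pics/home.png

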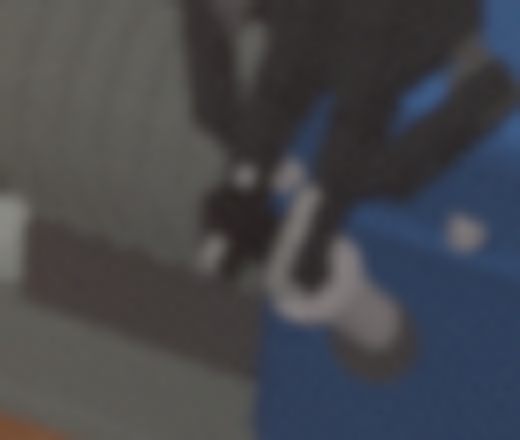

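The collar, at about (312,285) in the crop, sits on the mouth with no gap. Drawing the rod out along the bore.

```bash
python3 -m creep '0 0 0 -.08 0 0 1;0 0 0 -.1 0 0 1;0 0 0 -.2 0 0 1;0 0 0 -.25 0 0 1;0 0 0 -.25 0 0 1;0 0 0 -.25 0 0 1;0 0 0 -.25 0 0 1;0 0 0 -.25 0 0 1' ; python3 -c "import st"|tail -1
python3 -m creep '0 0 0 -.3 0 0 1;0 0 0 -.3 0 0 1;0 0 0 -.3 0 0 1;0 0 0 -.3 0 0 1;0 0 0 -.3 0 0 1;0 0 0 -.3 0 0 1;0 0 0 -.3 0 0 1;0 0 0 -.3 0 0 1;0 0 0 -.3 0 0 1;0 0 0 -.2 0 0 1;0 0 0 0 0 0 1'
python3 - <<'E'
from st import *
# level, tip over paper middle, height 200; heading kept near 93.65
P=np.array([579,50.4,200.]);u=np.array([np.cos(h),np.sin(h),0])
go(P-185*u,u,[0,0,-1])
print(proj("top",P-185*u))
E
```

```text
time: 13.23
ee_pos: [561.5, 206.6, 278.2]
ee_rot: [1.752, 1.865, -0.636]
ft_force: [-0.4, 0.2, -0.5]
width: 16.3
grasp_force: 58.6
F tool [ 0.469 -0.374  0.254] M tool [0.02  0.394 0.002]
time: 14.15
ee_pos: [567.2, 117.6, 353.3]
ee_rot: [1.753, 1.863, -0.635]
ft_force: [0.1, 0.5, -1.0]
width: 16.1
grasp_force: 58.6
t 14.15 tcp [567.243 117.606 353.268] grip [569.528  82.977 311.896] 
x [-0.046  0.765 -0.643] y [0.998 0.062 0.003] z [ 0.042 -0.641 -0.766] 
F [ 0.127  0.533 -0.97 ] M [ 0.375  0.019 -0.034] w 16.099691256175124 58.597108125686646 q [ 0.38   0.505  1.36  -0.658  1.538  0.431]
F tool [1.025 0.157 0.407] M tool [0.02  0.375 0.03 ]
TCP target [ 590.777 -134.225  255.4  ] shift units, present axes [-3.269  0.189  5.937] target axes [-6.32   0.186  2.447] turn [ 0.024  6.665 -0.025]
[359.95  181.779]
```

```bash
python3 -m creep '0 .5 0 0 0 0 1;0 .83 0 0 0 0 1;0 .83 0 0 0 0 1;0 .83 0 0 0 0 1;0 .83 0 0 0 0 1;0 .83 0 0 0 0 1;0 .83 0 0 0 0 1;0 .83 0 0 0 0 1;0 .35 0 0 0 0 1;0 0 0 0 0 0 1'
python3 -m creep '0 0 0 -.3 0 .1 1;0 0 0 -.5 .02 .2 1;0 0 0 -.5 .02 .2 1;0 0 0 -.5 .02 .2 1;0 0 0 -.5 .02 .2 1;0 0 0 -.5 .02 .2 1;0 0 0 -.5 .02 .2 1;0 0 0 -.5 .02 .2 1;0 0 0 -.5 .02 .2 1;0 0 0 -.5 .02 .2 1;0 0 0 -.5 .01 .2 1;0 0 0 -.5 0 .2 1;0 0 0 -.3 0 .15 1;0 0 0 -.2 0 .1 1;0 0 0 0 0 0 1;0 0 0 0 0 0 1'
python3 - <<'E'
from st import *
P=np.array([579,50.4,200.]);u=np.array([np.cos(h),np.sin(h),0])
go(P-185*u,u,[0,0,-1])
from workcell import camera
import cv2
g=p+55.4*R[:,2]
A={c:cv2.cvtColor(camera(c),cv2.COLOR_RGB2BGR) for c in("scene","top")}
o=[]
for c,(x,y) in(("scene",(240,100)),("top",(240,120))):
    k=cv2.resize(A[c][y:y+150,x:x+130],None,fx=3,fy=3,interpolation=cv2.INTER_CUBIC);o.append(k)
    print(c,"tip",(proj(c,g+185*R[:,0])-[x,y]+.5)*3,"collar",(proj(c,g+52*R[:,0])-[x,y]+.5)*3)
cv2.imwrite("pics/fin.png",np.hstack(o))
E
```

```text
time: 14.98
ee_pos: [567.1, 117.9, 351.8]
ee_rot: [-2.152, -2.289, -0.003]
ft_force: [-0.1, -0.3, 0.7]
width: 16.0
grasp_force: 58.6
time: 16.32
ee_pos: [590.6, -131.9, 249.9]
ee_rot: [2.15, 2.29, 0.0]
ft_force: [0.8, 0.6, -0.8]
width: 16.0
grasp_force: 58.6
t 16.3167 tcp [ 590.565 -131.91   249.932] grip [ 590.615 -131.942  195.932] 
x [-0.063  0.998 -0.001] y [0.998 0.063 0.001] z [ 0.001 -0.001 -1.   ] 
F [ 0.756  0.597 -0.842] M [-0.057 -0.013 -0.017] w 15.977413201792675 58.57123017311096 q [-0.318  0.52   1.462 -0.     1.158 -0.381]
F tool [0.549 0.791 0.842] M tool [-0.009 -0.058  0.017]
TCP target [ 590.777 -134.225  255.4  ] shift units, present axes [-0.058  0.002 -0.137] target axes [-0.058  0.002 -0.137] turn [ 0.008  0.006 -0.006]
scene tip [325.263 218.691] collar [232.46  295.793]
top tip [173.865 203.582] collar [306.604 192.39 ]
```

View pics/fin.png

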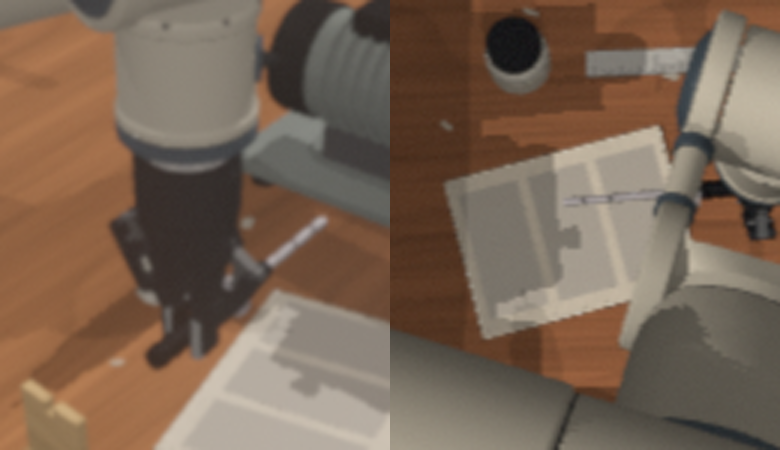

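The tip is seen at (565,203) in the top half and (325,217) in the scene half, which matches the prediction: level and over the paper's middle. A small final correction, a settle, then I'll hand it in.

```bash
python3 -m creep '0 0 0 -.06 0 -.1 1;0 0 0 0 0 0 1;0 0 0 0 0 0 1;0 0 0 0 0 0 1;0 0 0 0 0 0 1;0 0 0 0 0 0 1;0 0 0 0 0 0 1;0 0 0 0 0 0 1'
python3 -c "
from st import *
print(p+55.4*R[:,2]+185*R[:,0],s['qvel'])
print(robot.job_done())"
```

```text
time: 17.08
ee_pos: [590.7, -134.7, 254.0]
ee_rot: [2.149, 2.289, 0.001]
ft_force: [0.5, -0.4, -1.9]
width: 16.1
grasp_force: 58.6
t 17.0833 tcp [ 590.742 -134.691  254.042] grip [ 590.82  -134.722  200.042] 
x [-0.063  0.998 -0.001] y [0.998 0.063 0.001] z [ 0.001 -0.001 -1.   ] 
F [ 0.477 -0.417 -1.86 ] M [-0.017  0.    -0.032] w 16.08000190059521 58.57452750205994 q [-0.323  0.517  1.456 -0.     1.168 -0.386]
F tool [-0.445  0.448  1.861] M tool [ 0.002 -0.017  0.032]
[579.155  49.909 198.518] [-0.     0.001 -0.    -0.001  0.001 -0.   ]
the job is handed in; nothing more can be done
None
```

Job handed in at about 17 s: the dipstick went into the tube until its collar stopped on the mouth, came right out again, and is held level and still, tip over the middle of the newspaper about 199 mm above the table.

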